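# Pack the nesting tray set into the sterilising box

### The arm

A 6-joint arm with a two-finger parallel gripper is mounted at the origin on the work surface. World frame = base frame: x ahead of the robot, y to its left, z up, the work surface at z = 0. Lengths are in m, angles in degrees, forces in N, time in s.
With the tool pointing down it reaches from about 0.275 to 0.825 m from the base axis. Payload 5.2 kg.
Tool frame: the origin (TCP) lies between the finger pads; the fingertips stand env.tip_reach ahead of it and the grasp point (between the pads) lies 5 mm behind it (env.tip_reach is the distance from the TCP to the fingertips, in m); z points along the fingers, y is the line along which they close (so a half turn about z gives the same grasp; the last joint's range is limited). The gripper opens to 93 mm and grips with 3 to 60 N. Pads are 15 mm wide; open, the fingers measure 128 mm over their backs; the gripper's body (75 mm by 188 mm) begins 65 mm behind the grasp point.
Start: joints at [57.135, 14.817, 87.949, -0, 77.235, -11.62], TCP at [0.199, 0.513, 0.233] pointing down, gripper open.
Joint ranges: [-179.93, 179.93], [-52.35, 119.4], [10.71, 147.94], [-69.91, 249.91], [12.55, 155.21], [-178.61, 178.61]. Speed limits (degrees/s): [147.25, 147.25, 180, 180, 180, 180].

### API

Orientations are given as a 3x3 rotation matrix whose columns are the frame's x, y, z axes.
In Python, from station import env gives the robot as it stands. The module is installed in compiled form; this text tells all that it offers.
- The arm moves only by the tool move_arm, never from a script. Its argument "increments" is a list of rows, each an object with "claw": the finger opening in cm, from 0 to 9.3; "translation": the shift along the world's x, y, z in cm, a list of three; "rotation": the turn, a rotation vector about the world's x, y, z in degrees, a list of three. In form: [{"claw": claw, "translation": [dx, dy, dz], "rotation": [rx, ry, rz]}, ...]. A call has 1 to 12 rows; each row is the pose to reach, as a shift and turn from the pose commanded when the call began; what a row does not reach only later rows make up. A row lasts 1/12 s, in which the tool goes at most 41.7 mm and 7.16 degrees, less where a joint would pass 70% of its speed; a pose out of reach is approached as far as the arm can. A call with a gripper value outside its range is refused whole. The fingers move at their own pace and stop on an object; "newtons" is the grip in N (left out, the last holds). Time passes only in rows, so rows that repeat a pose let the fingers close. It gives the time, the measured TCP pose, the force, the opening and the grip force at its end, in the units of the state.
- env.state(): the state, without advancing time (a new reading comes with each control period).
- env.get_image(name): name is "scene" or "side" or "wrist"; returns a dict with "frame" (400x640x3 uint8, blue, green, red), "intrinsics" (3x3 intrinsics, pixels), "rvec" (rotation vector, rad) and "tvec" (3), from world to camera coordinates, as OpenCV has them. Camera axes: x right, y down, z forward; pixel columns grow to the right and rows downward; lengths in m; the calibration is good to about 2 mm. A picture is of the moment at which its call begins. There is no depth.
- env.close_job(): hands the job in; it is judged then, once.
Trained networks look in a picture, given as the dict that the camera call returned (one of the last four; its "shot" number tells which), for a name from the list of things; names that differ only in an ending like _2 or _b are one class to them, and where a whole thing is asked for, a point or a joint stands for the part that bears it (a point fixed in the world has none). Each returns a list of dicts, best first, with "p" (0 to 1); they miss things now and then, are a little off and sometimes report something else, mostly with a low value. They report only what shows in the picture. A call takes as long as a camera call. They do not tell look-alikes from the thing itself.
- env.search_frame(picture, query): "box" ([left, top, right, bottom] in pixels, round what is visible of it).
The state is a dict: "time_s": time; "qpos": joint angles; "dq": joint speeds; "joint_torque": joint torques, N m; "tcp_pos": TCP position; "tcp_rot": TCP orientation; "contact_force": force on the tool from outside, world axes, zero at the start; "wrist_torque": the same for the moment, N m; "gripper_width": finger opening in m; "gripper_force": force on a finger pad.
Only numpy, scipy, OpenCV 4.12 (cv2) and the standard library are available. Lean on these libraries where they do the work, as an engineer would, in place of code of your own. Each camera call takes 0.05 s, during which the arm holds its last target. There are 200 camera calls.

### The job

Pack the instrument set for the autoclave: nest the metal tray in the sterilising box and the small handled dish in the tray. The tray goes in tilted, one end tucked under the box's fixed lip, and its other end is then pressed down past the spring latch until it lies flat on the box floor, held by lip and latch. Also slide the box's vent shutter open until it clicks into its open stop, and leave the lid, the bottle and the small steel bowl where they are.

Things in the scene. Friction and masses are not known exactly. Their poses are not given: they have to be found in the camera images.
- box: Open metal sterilising box, fixed to the bench, outside 200 x 130 x 70 mm high, inside 190 x 120 mm, walls and floor 5 mm thick. Origin: centre of its underside, on the bench; x along its 200 mm length, y across, z up. Its +x end (turned away from the robot) has the lip, its -x end the sprung latch, its -y side the vent shutter.
- lip (a point): Middle of the inner edge, underside, of the fixed rigid lip at the box's +x end: 54 mm above the bench, 87 mm from the box's middle. The lip is 80 mm wide, 4 mm thick and overhangs the inside by 8 mm.
- latch_nose (a point): Tip of the sprung latch at the box's -x end: a dark nose 30 mm wide, out 9 mm from the inner wall. Flat underside 54 mm above the bench (this point), tip to 56 mm, then a polished slope back to the wall at 69 mm. A tray end pressed down on it takes 5 to 12 N (to 22 N if it catches on the wall's edge); it springs back over the rim. Housing outside, 66 mm high, to x = -118 mm in the box's frame.
- tray: Larger loose metal tray, upright, 184 x 112 mm over the rim, 46 mm high, about 0.18 kg, both ends alike. Origin: centre of its underside; x along its length, z up. Rim: a solid band 9 mm thick, 16 mm tall (z 30 to 46 mm), flush inside, bevelled below at the ends; 3 mm walls lean in to 140 x 88 mm at the bottom. Floor 3 mm, inside 134 x 82 mm.
- tray_in (a point): Centre of the tray's inner floor. Seated in the box, the tray has its underside 5 mm and its rim 51 mm above the bench, with 3 mm of play each way lengthwise and 4 mm sideways. With one end under the lip and the other resting on the latch's slope, not yet pressed home, that other end stands about 25 to 40 mm too high.
- dish: Smaller loose metal dish, upright, 140 x 68 mm over the rim, 34 mm high, about 0.13 kg. Origin: centre of its underside; x along its length, z up. Floor 3 mm, walls lean in to 122 x 50 mm at the bottom. A bridge handle runs across its middle (along y): a bar 12 mm thick (along x), 64 mm long, 10 mm tall, at z 46 to 56 mm, open below.
- vent (a joint): Vent shutter: a dark slotted plate on the outside of the box's -y wall that slides along the box's x axis. Value in m: 0 = closed stop, 0.020 = open stop (plate moved 20 mm towards the box's +x end). A spring click holds it in either stop: about 7 N moves it; past half way it snaps on to the other stop.
- vent_knob (a point): Top centre of the shutter's finger tab, 51 mm above the bench. The tab is 10 mm thick along the box's x, 26 mm tall below this point, and reaches from 69 to 91 mm from the box's long axis (this point 81 mm). It moves with the shutter.
- lid: The box's loose metal lid, 206 x 136 x 12 mm with a bow handle 38 mm high, lying on the bench. Bystander. Origin: centre of its underside.
- bottle: White bottle, 68 mm across, 170 mm high. Bystander. Origin: centre of its underside.
- gallipot: Small round steel bowl, 84 mm across, 50 mm high. Bystander. Origin: centre of its underside.
There are look-alikes about, which are no part of the job. What is shaped like the tray but yellow is not meant.

How it is judged (in metres and radians):
At the end, for the whole second after the job is handed in: Tray flat on the box floor (within 3 mm, tilt under 0.02 rad), centred within 6 mm lengthwise and 8 mm sideways, so held by lip and latch; dish flat on the tray floor (within 4 mm, tilt under 0.05 rad), centres within 20 mm; shutter within 3 mm of its open stop; both at rest (z of tray in the frame of box between 0.002 and 0.008 m and x of tray in the frame of box between -0.006 and 0.006 m and y of tray in the frame of box between -0.008 and 0.008 m and angle between tray's own z axis and vertical below 0.02 rad and z of dish in the frame of tray between 0 and 0.007 m and horizontal distance between dish and tray below 0.02 m and angle between dish's own z axis and vertical below 0.05 rad and value of joint vent above 0.017 m and linear speed of each of tray, dish below 0.02 m/s); the robot touches nothing.
It fails at once if the lid is moved by more than 30 mm (distance of lid from where it was at the start of the episode above 0.03 m).
It fails at once if the bottle is moved by more than 30 mm (distance of bottle from where it was at the start of the episode above 0.03 m).
It fails at once if the small steel bowl is moved by more than 30 mm (distance of gallipot from where it was at the start of the episode above 0.03 m).
It also fails if it takes over 69 s, if anything falls off the work surface, if the arm or the gripper's body presses on something with over 40 N, if the wrist force passes 120 N, or if a joint passes its speed limit or range.

## Working session

There is one attempt and no reset: what is moved stays moved. The work goes in short steps, Python scripts to look and compute and a tool call to move; the robot and the scene stay as the last step left them, time stands still between calls to the robot, and variables do not carry over. Pictures are saved under pics/ and viewed, at most 10 in all, crops included, and the job is handed in when it is done.

Besides the shell and the picture viewer there is one more tool, called after ">>>" by a JSON object that holds its "method" and its "body". move_arm: Moves the arm, as the interface text tells. Its arguments: {"type":"object","properties":{"increments":{"type":"array","items":{"type":"object","properties":{"claw":{"type":"number"},"translation":{"type":"array","items":{"type":"number"}},"rotation":{"type":"array","items":{"type":"number"}}}}},"newtons":{"type":"number"}},"required":["increments"]}

```bash
mkdir -p pics; cat > h.py <<'E'
import numpy as np, cv2
from station import env
np.set_printoptions(precision=4,suppress=True)
def P(pic):
    R=cv2.Rodrigues(np.array(pic["rvec"],float))[0]; return np.array(pic["intrinsics"],float),R,np.array(pic["tvec"],float).reshape(3)
def proj(pic,X):
    K,R,t=P(pic); x=(np.atleast_2d(X)@R.T+t)@K.T; return x[:,:2]/x[:,2:]
def ray(pic,uv):
    K,R,t=P(pic); d=R.T@np.linalg.inv(K)@np.array([uv[0],uv[1],1.]); return -R.T@t,d/np.linalg.norm(d)
def atz(pic,uv,z):
    o,d=ray(pic,uv); return o+d*(z-o[2])/d[2]
def tri(*pu):
    A=np.zeros((3,3));b=np.zeros(3)
    for p,uv in pu:
        o,d=ray(p,uv);M=np.eye(3)-np.outer(d,d);A+=M;b+=M@o
    return np.linalg.solve(A,b)
E
python3 - <<'E'
from h import *
s=env.state();print(env.tip_reach,s["tcp_pos"],s["tcp_rot"],s["contact_force"])
ims=[]
for n in ("scene","side","wrist"):
    p=env.get_image(n);cv2.imwrite(f"pics/{n}0.png",p["frame"]);print(n,"cam",ray(p,(320,200)))
    for q in ("box","tray","dish","vent_knob","latch_nose","lid","bottle","gallipot"):
        r=env.search_frame(p,q);print(q,[(np.round(a["box"]).astype(int).tolist(),round(a["p"],2)) for a in r[:4]])
E
```

```text
0.014 [0.199  0.5122 0.2318] [[-0.932   0.3624 -0.001 ]
 [ 0.3624  0.932  -0.0015]
 [ 0.0003 -0.0018 -1.    ]] [-1.341  -0.613   1.1001]
scene cam (array([ 1.6974, -0.36  ,  0.9977]), array([-0.7859,  0.1576, -0.5979]))
box [([319, 193, 379, 249], 0.59)]
tray [([392, 150, 428, 180], 0.93), ([250, 177, 310, 211], 0.64), ([397, 182, 442, 219], 0.57)]
dish [([268, 218, 282, 252], 0.56)]
vent_knob []
latch_nose [([332, 194, 342, 202], 0.54), ([319, 192, 377, 250], 0.32)]
lid [([171, 210, 223, 254], 0.83)]
bottle [([412, 214, 434, 263], 0.79), ([168, 208, 225, 253], 0.65)]
gallipot [([318, 247, 343, 271], 0.6)]
side cam (array([ 0.3915, -1.2674,  0.7788]), array([ 0.083 ,  0.8511, -0.5183]))
box [([301, 179, 372, 224], 0.73), ([371, 138, 385, 182], 0.3)]
tray [([289, 155, 334, 178], 0.95), ([226, 149, 279, 171], 0.76), ([241, 218, 303, 265], 0.71), ([326, 201, 357, 218], 0.38)]
dish [([327, 232, 372, 258], 0.86)]
vent_knob [([325, 202, 359, 218], 0.73)]
latch_nose [([289, 157, 334, 177], 0.37)]
lid [([280, 287, 380, 359], 0.78), ([301, 177, 369, 220], 0.61)]
bottle [([366, 140, 386, 179], 0.88), ([326, 230, 374, 261], 0.42)]
gallipot [([383, 201, 407, 219], 0.87), ([326, 201, 355, 217], 0.66)]
wrist cam (array([0.138 , 0.5356, 0.3844]), array([ 0.2143, -0.1   , -0.9716]))
box []
tray [([145, 215, 244, 360], 0.59)]
dish []
vent_knob []
latch_nose []
lid []
bottle []
gallipot []
```

View pics/scene0.png

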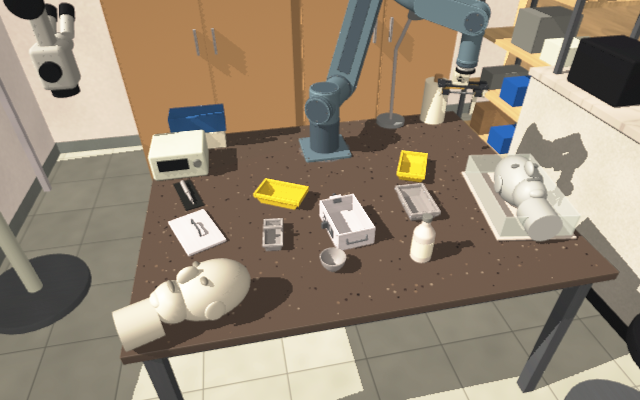

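View pics/side0.png

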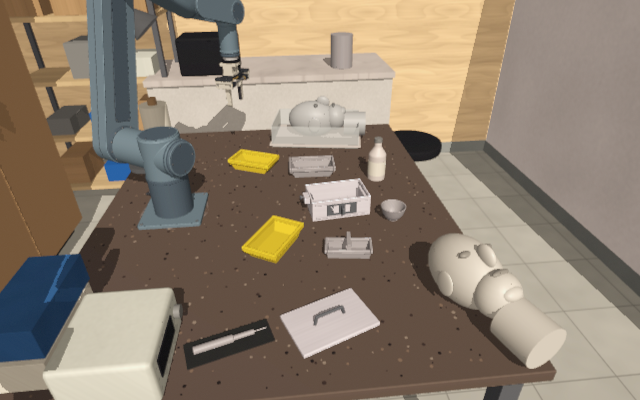

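The scene picture shows the grey tray at (417,200); the yellow look-alikes are at (281,194) and (411,165). It also shows the box (347,222), dish (272,235), gallipot (332,260), bottle (423,240) and lid (197,231). In the side picture the grey tray is at (312,167), the yellow ones at (253,161) and (273,239), the dish at (349,246) and the box at (337,200). I choose the grey ones.

```bash
python3 - <<'E'
from h import *
a=env.get_image("scene");b=env.get_image("side")
for n,u,v in (("tray",(417,201),(312,167)),("box",(347,221),(337,202)),("dish",(272,235),(349,246)),("galli",(332,259),(393,211)),("bottle",(423,240),(377,161)),("lid",(197,231),(330,320)),("yel1",(281,194),(273,240)),("yel2",(411,165),(253,160))):
    print(n,tri((a,u),(b,v)))
def up(f,x0,y0,x1,y1,s): return cv2.resize(f[y0:y1,x0:x1],None,fx=s,fy=s,interpolation=cv2.INTER_CUBIC)
A=up(a["frame"],255,175,455,275,4);B=up(b["frame"],220,140,420,270,4)[:,:]
cv2.imwrite("pics/c1.png",np.vstack([A[:400],B[:0]]));
w=env.get_image("wrist");K,R,t=P(w);s=env.state();T=s["tcp_rot"];o=-R.T@t
print("cam in tcp",np.array(T).T@(o-s["tcp_pos"]),"axes",np.array(T).T@R.T,K)
E
```

```text
tray [0.5054 0.2464 0.023 ]
box [ 0.5681 -0.0398  0.025 ]
dish [ 0.5725 -0.3014  0.0215]
galli [ 0.745  -0.1335  0.0312]
bottle [0.7565 0.1621 0.0708]
lid [ 0.481  -0.559   0.0035]
yel1 [ 0.3457 -0.2419  0.0218]
yel2 [0.2661 0.3157 0.0308]
cam in tcp [ 0.0654 -0.0008 -0.1518] axes [[ 0.0007 -0.9711 -0.2388]
 [ 1.      0.0003  0.002 ]
 [-0.0018 -0.2388  0.9711]] [[315.4987   0.     325.54  ]
 [  0.     315.4987 200.9122]
 [  0.       0.       1.    ]]
```

View pics/c1.png

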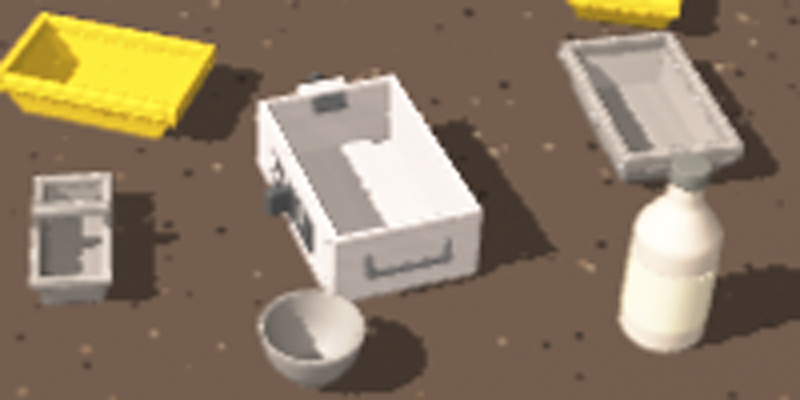

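The crop shows the grey tray at the top right, open with a solid rim. The box has its latch at the robot's end and its knob on the left (-y) side, and the dish has a handle across it. The choice of grey things is confirmed, so I move over the tray.

>>> {"method": "move_arm", "body": {"increments": [{"claw":9.3,"translation":[28,-23,4],"rotation":[0,0,-70]},{"claw":9.3,"translation":[28,-23,4],"rotation":[0,0,-70]},{"claw":9.3,"translation":[28,-23,4],"rotation":[0,0,-70]},{"claw":9.3,"translation":[28,-23,4],"rotation":[0,0,-70]},{"claw":9.3,"translation":[28,-23,4],"rotation":[0,0,-70]},{"claw":9.3,"translation":[28,-23,4],"rotation":[0,0,-70]},{"claw":9.3,"translation":[28,-23,4],"rotation":[0,0,-70]},{"claw":9.3,"translation":[28,-23,4],"rotation":[0,0,-70]},{"claw":9.3,"translation":[28,-23,4],"rotation":[0,0,-70]},{"claw":9.3,"translation":[28,-23,4],"rotation":[0,0,-70]},{"claw":9.3,"translation":[28,-23,4],"rotation":[0,0,-70]},{"claw":9.3,"translation":[28,-23,4],"rotation":[0,0,-70]}]}}

```text
time_s: 2.5
tcp_pos: [0.4792, 0.2824, 0.2724]
tcp_rot: [[0.02, 1.0, -0.001], [1.0, -0.02, 0.0], [0.0, -0.001, -1.0]]
contact_force: [-0.7, 0.5, 0.5]
gripper_width: 0.0931
gripper_force: 0.0
```

```bash
python3 - <<'E'
from h import *
import pickle
s=env.state();print(s["time_s"],s["tcp_pos"],s["tcp_rot"],s["qpos"])
p=env.get_image("wrist");cv2.imwrite("pics/w1.png",p["frame"]);pickle.dump(p,open("w1.pkl","wb"))
print(env.search_frame(p,"tray"))
for z in (0,.046):
  for uv in ((0,0),(320,200),(639,399)): print(z,uv,atz(p,uv,z))
E
```

```text
2.5 [0.4792 0.2824 0.2724] [[ 0.0196  0.9998 -0.0009]
 [ 0.9998 -0.0196  0.0001]
 [ 0.0001 -0.0009 -1.    ]] [19.0088 14.1598 83.2503  0.0213 82.6357 20.127 ]
[{'box': [63.9, 73.5, 236.4, 221.2], 'p': 0.91}, {'box': [273.0, 162.0, 427.3, 254.4], 'p': 0.78}]
0 (0, 0) [0.0931 0.4989 0.    ]
0 (320, 200) [0.4709 0.2452 0.    ]
0 (639, 399) [ 0.9842 -0.0988  0.    ]
0.046 (0, 0) [0.1351 0.4824 0.046 ]
0.046 (320, 200) [0.4719 0.2563 0.046 ]
0.046 (639, 399) [ 0.9296 -0.0505  0.046 ]
```

View pics/w1.png

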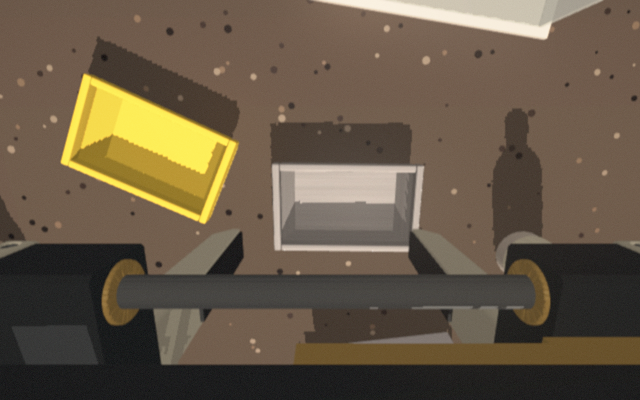

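The wrist view shows the grey tray rim with corners at (273,165), (424,166), (417,250) and (277,250), nearly aligned with the world x axis. The yellow look-alike is at the left and the bottle's shadow at the right.

>>> {"method": "move_arm", "body": {"increments": [{"claw":9.3,"translation":[5,-8,0],"rotation":[0,0,0]},{"claw":9.3,"translation":[5,-8,0],"rotation":[0,0,0]},{"claw":9.3,"translation":[5,-8,0],"rotation":[0,0,0]},{"claw":9.3,"translation":[5,-8,0],"rotation":[0,0,0]}]}}

```text
time_s: 2.93
tcp_pos: [0.5301, 0.2012, 0.2724]
tcp_rot: [[0.022, 1.0, 0.0], [1.0, -0.022, -0.001], [-0.001, 0.0, -1.0]]
contact_force: [-0.3, 0.4, -0.3]
gripper_width: 0.0928
gripper_force: 0.0
```

```bash
python3 - <<'E'
from h import *
import pickle
p=env.get_image("wrist");pickle.dump(p,open("w2.pkl","wb"));cv2.imwrite("pics/w2.png",p["frame"])
print(env.state()["tcp_pos"])
E
```

```text
[0.5291 0.2026 0.2725]
```

>>> {"method": "move_arm", "body": {"increments": [{"claw":9.3,"translation":[3,-29,0],"rotation":[0,0,0]},{"claw":9.3,"translation":[3,-29,0],"rotation":[0,0,0]},{"claw":9.3,"translation":[3,-29,0],"rotation":[0,0,0]},{"claw":9.3,"translation":[3,-29,0],"rotation":[0,0,0]},{"claw":9.3,"translation":[3,-29,0],"rotation":[0,0,0]},{"claw":9.3,"translation":[3,-29,0],"rotation":[0,0,0]},{"claw":9.3,"translation":[3,-29,0],"rotation":[0,0,0]},{"claw":9.3,"translation":[3,-29,0],"rotation":[0,0,0]},{"claw":9.3,"translation":[3,-29,0],"rotation":[0,0,0]}]}}

```text
time_s: 3.73
tcp_pos: [0.5591, -0.0874, 0.2724]
tcp_rot: [[0.023, 1.0, -0.0], [1.0, -0.023, 0.001], [0.001, -0.001, -1.0]]
contact_force: [-0.4, 0.6, -0.5]
gripper_width: 0.093
gripper_force: 0.0
```

```bash
python3 - <<'E'
from h import *
import pickle
p=env.get_image("wrist");pickle.dump(p,open("w3.pkl","wb"));cv2.imwrite("pics/w3.png",p["frame"])
print(env.state()["tcp_pos"])
a=pickle.load(open("w2.pkl","rb"))["frame"];b=p["frame"]
# one picture: w2 crop around tray (2x) over w3 crop
pa=pickle.load(open("w2.pkl","rb"))
q=proj(pa,[[.50,.2465,.046]])[0].astype(int);print(q)
x0=max(0,q[0]-130);y0=max(0,q[1]-70)
A=cv2.resize(a[y0:y0+140,x0:x0+260],None,fx=3,fy=3,interpolation=cv2.INTER_CUBIC);print("off",x0,y0,A.shape)
cv2.imwrite("pics/w2c.png",A)
E
```

```text
[ 0.559  -0.086   0.2725]
[299 141]
off 169 71 (420, 780, 3)
```

View pics/w3.png

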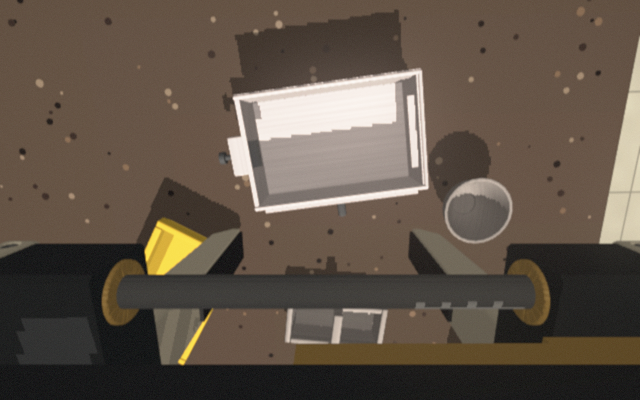

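This shows the box with its outer rim corners at (235,96), (421,70), (427,188) and (258,210), the latch housing at left (237,155), the knob at (341,211) and the lip at right (413,130). The gallipot is at (478,210) and part of the dish at (336,325). I take a second box view, then look at the dish.

>>> {"method": "move_arm", "body": {"increments": [{"claw":9.3,"translation":[-7,-6,4],"rotation":[0,0,0]},{"claw":9.3,"translation":[-7,-6,4],"rotation":[0,0,0]},{"claw":9.3,"translation":[-7,-6,4],"rotation":[0,0,0]},{"claw":9.3,"translation":[-7,-6,4],"rotation":[0,0,0]}]}}

```text
time_s: 4.12
tcp_pos: [0.4883, -0.1465, 0.3151]
tcp_rot: [[0.02, 1.0, 0.003], [1.0, -0.02, -0.002], [-0.002, 0.003, -1.0]]
contact_force: [0.4, -0.2, 0.6]
gripper_width: 0.0933
gripper_force: 0.0
```

```bash
python3 - <<'E'
from h import *
import pickle
p=env.get_image("wrist");pickle.dump(p,open("w4.pkl","wb"));cv2.imwrite("pics/w4.png",p["frame"])
E
```

>>> {"method": "move_arm", "body": {"increments": [{"claw":9.3,"translation":[7,-21,-6],"rotation":[0,0,0]},{"claw":9.3,"translation":[7,-21,-6],"rotation":[0,0,0]},{"claw":9.3,"translation":[7,-21,-6],"rotation":[0,0,0]},{"claw":9.3,"translation":[7,-21,-6],"rotation":[0,0,0]},{"claw":9.3,"translation":[7,-21,-6],"rotation":[0,0,0]},{"claw":9.3,"translation":[7,-21,-6],"rotation":[0,0,0]},{"claw":9.3,"translation":[7,-21,-6],"rotation":[0,0,0]}]}}

```text
time_s: 4.75
tcp_pos: [0.5608, -0.3583, 0.248]
tcp_rot: [[0.022, 1.0, -0.003], [1.0, -0.022, 0.003], [0.003, -0.003, -1.0]]
contact_force: [-0.8, 0.6, -0.6]
gripper_width: 0.0929
gripper_force: 0.0
```

```bash
python3 - <<'E'
from h import *
import pickle
p=env.get_image("wrist");pickle.dump(p,open("w5.pkl","wb"));cv2.imwrite("pics/w5.png",p["frame"])
f=[pickle.load(open(f"w{i}.pkl","rb")) for i in (2,3,4,5)]
C=[[.5,.2465,.046],[.565,-.04,.05],[.565,-.04,.05],[.5725,-.3014,.03]]
t=[]
for p,c in zip(f,C):
    q=proj(p,[c])[0].astype(int);x0=int(np.clip(q[0]-133,0,640-266));y0=int(np.clip(q[1]-80,0,300))
    im=cv2.resize(p["frame"][y0:y0+200,x0:x0+266],None,fx=1.5,fy=1.5,interpolation=cv2.INTER_CUBIC)
    for k in range(0,266,50): cv2.line(im,(int(k*1.5),0),(int(k*1.5),5),(0,255,0),1)
    t.append(im);print(x0,y0,im.shape)
cv2.imwrite("pics/m1.png",np.vstack([np.hstack(t[:2]),np.hstack(t[2:])]))
print(env.state()["tcp_pos"])
E
```

```text
166 61 (300, 399, 3)
196 59 (300, 399, 3)
251 7 (300, 399, 3)
202 51 (300, 399, 3)
[ 0.5605 -0.3562  0.2493]
```

View pics/m1.png

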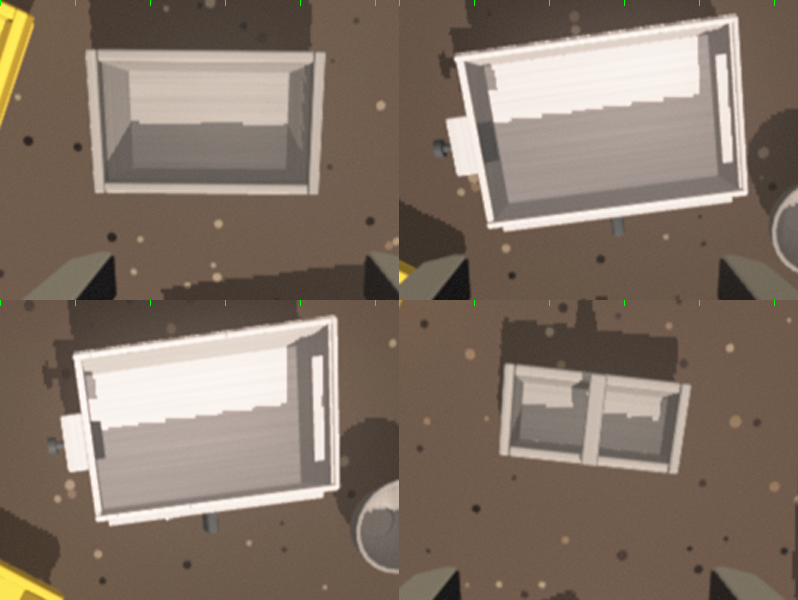

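The tiles show the tray corners in w2, the box corners in w3 and w4 with the knob below and the latch at left, and the dish in w5 with its handle across it. Now I fit the poses.

```bash
cat > fit.py <<'E'
from h import *
from scipy.optimize import least_squares
def fit(views,L,W,x0):
    M=np.array([[-L/2,W/2],[L/2,W/2],[L/2,-W/2],[-L/2,-W/2]])
    def f(q):
        c,s=np.cos(q[3]),np.sin(q[3]);X=np.c_[M@np.array([[c,s],[-s,c]])+q[:2],np.full(4,q[2])]
        return np.concatenate([(proj(p,X)-u).ravel() for p,u in views])
    r=least_squares(f,x0);return np.r_[r.x[:3],np.degrees(r.x[3])],np.sqrt(np.mean(r.fun**2))
E
python3 - <<'E'
from fit import *
import pickle
w={i:pickle.load(open(f"w{i}.pkl","rb")) for i in (1,2,3,4,5)}
o=lambda b,pts:np.array(b)+np.array(pts)/1.5
t1=np.array([[273,165],[424,166],[417,250],[277,250.]]);t2=o((166,61),[(87,50),(325,53),(317,193),(96,192)])
b3=o((196,59),[(58,56),(338,17),(347,193),(90,227)]);b4=o((251,7),[(75,54),(336,17),(338,187),(99,221)])
d5=o((202,51),[(106,64),(291,85),(278,172),(101,154)])
for v in ([(w[1],t1)],[(w[2],t2)],[(w[1],t1),(w[2],t2)]): print("tray",*fit(v,.184,.112,[.5,.246,.046,0]))
for v in ([(w[3],b3)],[(w[4],b4)],[(w[3],b3),(w[4],b4)]): print("box",*fit(v,.2,.13,[.56,-.04,.07,.15]))
print("dish",*fit([(w[5],d5)],.14,.068,[.57,-.3,.034,-.1]))
h=o((202,51),[(198,75),(192,165)]);print("handle@.056",[atz(w[5],u,.056) for u in h])
k3=o((196,59),(219,226));k4=o((251,7),(211,222));print("knob",tri((w[3],k3),(w[4],k4)))
l=o((196,59),[(317,55),(322,162)]);print("lip inner edge@.058",[atz(w[3],u,.058) for u in l])
E
```

```text
tray [ 0.5066  0.2416  0.0376 -1.2298] 0.4299287378089881
tray [ 0.5047  0.2429  0.0384 -1.7887] 0.2893743270160963
tray [ 0.5056  0.2425  0.0393 -1.5341] 0.7638369397477696
box [ 0.5701 -0.0442  0.0667  6.2372] 0.7481265205659904
box [ 0.5712 -0.0433  0.0664  6.5364] 0.5529152462908636
box [ 0.5705 -0.0438  0.0673  6.3779] 0.8015011688238912
dish [ 0.5684 -0.3008  0.0258 -7.1647] 0.3957770593748665
handle@.056 [array([ 0.5711, -0.2699,  0.056 ]), array([ 0.5658, -0.3322,  0.056 ])]
knob [ 0.5778 -0.1246  0.0491]
lip inner edge@.058 [array([0.6518, 0.0059, 0.058 ]), array([ 0.6587, -0.0733,  0.058 ])]
```

>>> {"method": "move_arm", "body": {"increments": [{"claw":6,"translation":[1.8,23.2,-13.3],"rotation":[0,0,7.6]},{"claw":6,"translation":[1.8,23.2,-13.3],"rotation":[0,0,7.6]},{"claw":6,"translation":[1.8,23.2,-13.3],"rotation":[0,0,7.6]},{"claw":6,"translation":[1.8,23.2,-13.3],"rotation":[0,0,7.6]},{"claw":6,"translation":[1.8,23.2,-13.3],"rotation":[0,0,7.6]},{"claw":6,"translation":[1.8,23.2,-13.3],"rotation":[0,0,7.6]},{"claw":6,"translation":[1.8,23.2,-13.3],"rotation":[0,0,7.6]},{"claw":6,"translation":[1.8,23.2,-13.3],"rotation":[0,0,7.6]}]}}

```text
time_s: 5.47
tcp_pos: [0.5753, -0.1171, 0.1174]
tcp_rot: [[-0.118, 0.993, -0.005], [0.993, 0.118, 0.004], [0.005, -0.004, -1.0]]
contact_force: [-0.5, 0.6, -0.1]
gripper_width: 0.0598
gripper_force: 0.0
```

>>> {"method": "move_arm", "body": {"increments": [{"claw":6,"translation":[0,0,-3],"rotation":[0,0,0]},{"claw":6,"translation":[0,0,-6],"rotation":[0,0,0]},{"claw":6,"translation":[0,0,-7.2],"rotation":[0,0,0]},{"claw":0.6,"translation":[0,0,-7.2],"rotation":[0,0,0]},{"claw":0.6,"translation":[0,0,-7.2],"rotation":[0,0,0]},{"claw":0.6,"translation":[0,0,-7.2],"rotation":[0,0,0]},{"claw":0.6,"translation":[0,0,-7.2],"rotation":[0,0,0]},{"claw":0.6,"translation":[0,0,-7.2],"rotation":[0,0,0]},{"claw":0.6,"translation":[0,0,-7.2],"rotation":[0,0,0]}], "newtons": 20}}

```text
time_s: 6.22
tcp_pos: [0.5778, -0.1253, 0.0487]
tcp_rot: [[-0.111, 0.994, 0.002], [0.994, 0.111, -0.0], [-0.001, 0.002, -1.0]]
contact_force: [-0.4, 1.0, 0.2]
gripper_width: 0.0246
gripper_force: 0.0
```

>>> {"method": "move_arm", "body": {"increments": [{"claw":0.6,"translation":[0,0,0],"rotation":[0,0,0]},{"claw":0.6,"translation":[0,0,0],"rotation":[0,0,0]},{"claw":0.6,"translation":[0,0,0],"rotation":[0,0,0]},{"claw":0.6,"translation":[0,0,0],"rotation":[0,0,0]},{"claw":0.6,"translation":[0.5,0.06,0],"rotation":[0,0,0]},{"claw":0.6,"translation":[1.0,0.11,0],"rotation":[0,0,0]},{"claw":0.6,"translation":[1.5,0.17,0],"rotation":[0,0,0]},{"claw":0.6,"translation":[2.0,0.22,0],"rotation":[0,0,0]},{"claw":0.6,"translation":[2.1,0.23,0],"rotation":[0,0,0]},{"claw":0.6,"translation":[2.1,0.23,0],"rotation":[0,0,0]}]}}

```text
time_s: 7.05
tcp_pos: [0.598, -0.1231, 0.048]
tcp_rot: [[-0.111, 0.994, -0.002], [0.994, 0.111, -0.0], [-0.0, -0.002, -1.0]]
contact_force: [-2.9, -0.7, 6.4]
gripper_width: 0.0101
gripper_force: 20.0
```

>>> {"method": "move_arm", "body": {"increments": [{"claw":3,"translation":[0,0,0],"rotation":[0,0,0]},{"claw":3,"translation":[0,0,0],"rotation":[0,0,0]},{"claw":3,"translation":[0,0,0],"rotation":[0,0,0]},{"claw":3,"translation":[0,0,4],"rotation":[0,0,0]},{"claw":3,"translation":[0,0,8],"rotation":[0,0,0]},{"claw":3,"translation":[0,0,12],"rotation":[0,0,0]}]}}

```text
time_s: 7.55
tcp_pos: [0.5975, -0.1228, 0.1679]
tcp_rot: [[-0.111, 0.994, -0.003], [0.994, 0.111, 0.001], [0.001, -0.003, -1.0]]
contact_force: [0.9, -0.0, 0.5]
gripper_width: 0.0297
gripper_force: 0.0
```

>>> {"method": "move_arm", "body": {"increments": [{"claw":3,"translation":[-18,36.8,0],"rotation":[0,0,-7.9]},{"claw":3,"translation":[-18,36.8,0],"rotation":[0,0,-7.9]},{"claw":3,"translation":[-18,36.8,0],"rotation":[0,0,-7.9]},{"claw":3,"translation":[-18,36.8,0],"rotation":[0,0,-7.9]},{"claw":3,"translation":[-18,36.8,0],"rotation":[0,0,-7.9]},{"claw":3,"translation":[-18,36.8,0],"rotation":[0,0,-7.9]},{"claw":3,"translation":[-18,36.8,0],"rotation":[0,0,-7.9]},{"claw":3,"translation":[-18,36.8,0],"rotation":[0,0,-7.9]},{"claw":3,"translation":[-18,36.8,0],"rotation":[0,0,-7.9]},{"claw":3,"translation":[-18,36.8,0],"rotation":[0,0,-7.9]},{"claw":3,"translation":[-18,36.8,0],"rotation":[0,0,-7.9]},{"claw":3,"translation":[-18,36.8,-6],"rotation":[0,0,-7.9]}]}}

```text
time_s: 8.55
tcp_pos: [0.4227, 0.2486, 0.1319]
tcp_rot: [[0.022, 1.0, 0.014], [1.0, -0.022, 0.005], [0.005, 0.014, -1.0]]
contact_force: [2.4, 0.9, -0.3]
gripper_width: 0.0299
gripper_force: 0.0
```

```bash
python3 - <<'E'
from h import *
s=env.state();print(s["time_s"],s["tcp_pos"],s["gripper_width"])
p=env.get_image("wrist")["frame"]
a=env.get_image("side");q=proj(a,[[.58,-.1,.05]])[0].astype(int);b=a["frame"][q[1]-30:q[1]+35,q[0]-60:q[0]+60]
cv2.imwrite("pics/x1.png",np.vstack([cv2.resize(p[120:400,100:560],(700,426)),cv2.resize(b,(320,174))if 0 else np.pad(cv2.resize(b,(320,174),interpolation=cv2.INTER_CUBIC),((0,0),(0,380),(0,0)))]))
E
```

```text
8.55 [0.4227 0.2486 0.1319] 0.029881806623175865
```

View pics/x1.png

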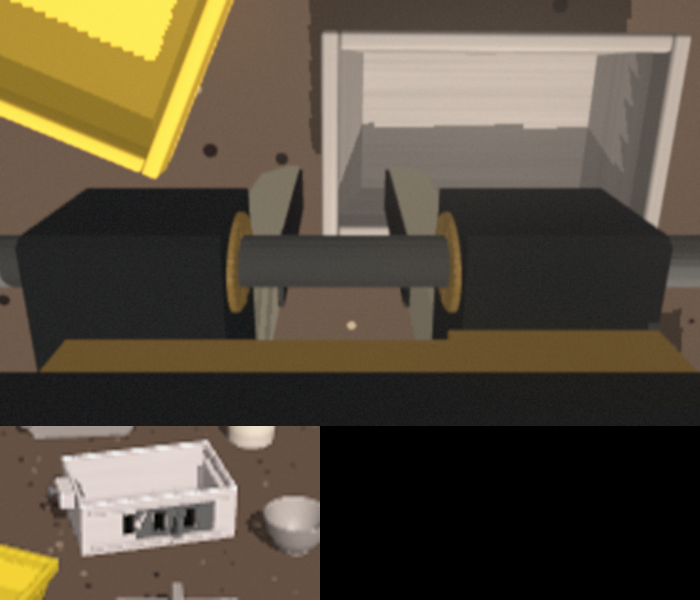

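The wrist view shows the tray's near rim between the open fingers, with the yellow tray clear. The lower crop of the side camera shows the shutter with its slots open. I descend and grip.

>>> {"method": "move_arm", "body": {"increments": [{"claw":3,"translation":[0,0,0],"rotation":[0,0,0]},{"claw":3,"translation":[0,0,-2.5],"rotation":[0,0,0]},{"claw":3,"translation":[0,0,-4.5],"rotation":[0,0,0]},{"claw":3,"translation":[0,0,-5.8],"rotation":[0,0,0]},{"claw":3,"translation":[0,0,-5.8],"rotation":[0,0,0]},{"claw":0.4,"translation":[0,0,-5.8],"rotation":[0,0,0]},{"claw":0.4,"translation":[0,0,-5.8],"rotation":[0,0,0]},{"claw":0.4,"translation":[0,0,-5.8],"rotation":[0,0,0]},{"claw":0.4,"translation":[0,0,-5.8],"rotation":[0,0,0]},{"claw":0.4,"translation":[0,0,-5.8],"rotation":[0,0,0]},{"claw":0.4,"translation":[0,0,-5.8],"rotation":[0,0,0]}], "newtons": 58}}

```text
time_s: 9.57
tcp_pos: [0.4185, 0.245, 0.0685]
tcp_rot: [[0.027, 1.0, 0.001], [1.0, -0.027, 0.0], [0.0, 0.001, -1.0]]
contact_force: [0.7, -0.5, -0.2]
gripper_width: 0.0039
gripper_force: 0.0
```

The last row of the earlier call was truncated, so the fingers closed above the rim with no contact. I open and go 1.9 cm lower.

>>> {"method": "move_arm", "body": {"increments": [{"claw":3,"translation":[0,0,0],"rotation":[0,0,0]},{"claw":3,"translation":[0,0,0],"rotation":[0,0,0]},{"claw":3,"translation":[0,0,0],"rotation":[0,0,0]},{"claw":3,"translation":[0,0,0],"rotation":[0,0,0]},{"claw":3,"translation":[0,0,-1.9],"rotation":[0,0,0]},{"claw":3,"translation":[0,0,-1.9],"rotation":[0,0,0]},{"claw":0.4,"translation":[0,0,-1.9],"rotation":[0,0,0]},{"claw":0.4,"translation":[0,0,-1.9],"rotation":[0,0,0]},{"claw":0.4,"translation":[0,0,-1.9],"rotation":[0,0,0]},{"claw":0.4,"translation":[0,0,-1.9],"rotation":[0,0,0]},{"claw":0.4,"translation":[0,0,-1.9],"rotation":[0,0,0]},{"claw":0.4,"translation":[0,0,-1.9],"rotation":[0,0,0]}], "newtons": 58}}

```text
time_s: 10.57
tcp_pos: [0.4183, 0.245, 0.0495]
tcp_rot: [[0.027, 1.0, 0.0], [1.0, -0.027, 0.0], [0.0, 0.0, -1.0]]
contact_force: [-1.6, -1.3, 5.3]
gripper_width: 0.0083
gripper_force: 58.0
```

```bash
cat > plan.py <<'E'
from h import *
from scipy.spatial.transform import Rotation as Ro
bx=np.array([.5705,-.0438,0]);by=np.radians(6.4);RB=Ro.from_euler('z',by)
TL=np.array([-.0875,0,.0495])          # TCP in tray frame
R0=Ro.from_euler('z',np.radians(-1.53))
def stage(th,far,low):
    R=Ro.from_euler('y',np.radians(th))
    pts=np.array([[.092,0,.046],[.092,0,.030],[.070,0,0],[-.092,0,.03],[-.092,0,.046],[-.07,0,0]])
    q=R.apply(pts); o=np.array([far-q[0,0],0,low-q[:,2].min()])
    return bx+RB.apply(o+R.apply(TL)), (RB*R*R0.inv()), (q+o)[[0,3,4]][:,[0,2]]*1000
if __name__=="__main__":
    c=np.array([.4183,.245,.0495])
    for a in ((20,.080,.09),(20,.082,.009),(20,.094,.009),(12,.094,.006),(10,.094,.006)):
        t,R,q=stage(*a);print(a,"d cm",(t-c)*100,"rot",R.as_rotvec(degrees=True),"tcp",t,"far top/near low/near top",q.round(1).tolist())
    # relative rotations from 20 to 12, 10
    for b in (12,10): print((stage(b,0,0)[1]*stage(20,0,0)[1].inv()).as_rotvec(degrees=True))
E
python3 plan.py
```

```text
(20, 0.08, 0.09) d cm [  6.5267 -29.8551  14.0883] rot [-0.8504 19.9978  7.8493] tcp [ 0.4836 -0.0536  0.1904] far top/near low/near top [[80.0, 125.7], [-98.4, 173.6], [-92.9, 188.6]]
(20, 0.082, 0.009) d cm [  6.7255 -29.8328   5.9883] rot [-0.8504 19.9978  7.8493] tcp [ 0.4856 -0.0533  0.1094] far top/near low/near top [[82.0, 44.7], [-96.4, 92.6], [-90.9, 107.6]]
(20, 0.094, 0.009) d cm [  7.918  -29.699    5.9883] rot [-0.8504 19.9978  7.8493] tcp [ 0.4975 -0.052   0.1094] far top/near low/near top [[94.0, 44.7], [-84.4, 92.6], [-78.9, 107.6]]
(12, 0.094, 0.006) d cm [  7.1854 -29.7812   3.7664] rot [-0.5102 11.9987  7.901 ] tcp [ 0.4902 -0.0528  0.0872] far top/near low/near top [[94.0, 46.4], [-89.3, 69.0], [-86.0, 84.7]]
(10, 0.094, 0.006) d cm [  7.0547 -29.7959   3.2598] rot [-0.4252  9.9989  7.9098] tcp [ 0.4888 -0.053   0.0821] far top/near low/near top [[94.0, 47.5], [-90.0, 63.7], [-87.2, 79.4]]
[ 0.8918 -7.9501  0.    ]
[ 1.1147 -9.9377 -0.    ]
```

>>> {"method": "move_arm", "body": {"increments": [{"claw":0.4,"translation":[0,0,3],"rotation":[0,0,0]},{"claw":0.4,"translation":[0,0,7],"rotation":[0,0,0]},{"claw":0.4,"translation":[0,0,11],"rotation":[0,0,0]},{"claw":0.4,"translation":[0,0,15],"rotation":[0,0,0]},{"claw":0.4,"translation":[0,0,15],"rotation":[0,0,0]}]}}

```text
time_s: 10.98
tcp_pos: [0.4225, 0.2464, 0.2068]
tcp_rot: [[0.027, 1.0, 0.014], [1.0, -0.027, 0.004], [0.005, 0.013, -1.0]]
contact_force: [1.9, 0.7, -2.3]
gripper_width: 0.0085
gripper_force: 58.1
```

>>> {"method": "move_arm", "body": {"increments": [{"claw":0.4,"translation":[1.5,-4,1],"rotation":[0,5,1.5]},{"claw":0.4,"translation":[2.5,-8,1],"rotation":[0,10,3]},{"claw":0.4,"translation":[3.5,-12,1],"rotation":[0,15,5]},{"claw":0.4,"translation":[4,-16,1],"rotation":[-0.85,20,7.85]},{"claw":0.4,"translation":[5,-20,1],"rotation":[-0.85,20,7.85]},{"claw":0.4,"translation":[6,-24,1],"rotation":[-0.85,20,7.85]},{"claw":0.4,"translation":[6.5,-28,1],"rotation":[-0.85,20,7.85]},{"claw":0.4,"translation":[6.5,-29.9,1],"rotation":[-0.85,20,7.85]},{"claw":0.4,"translation":[6.5,-29.9,1],"rotation":[-0.85,20,7.85]},{"claw":0.4,"translation":[6.5,-29.9,1],"rotation":[-0.85,20,7.85]}]}}

```text
time_s: 11.82
tcp_pos: [0.4831, -0.055, 0.208]
tcp_rot: [[-0.108, 0.934, -0.341], [0.994, 0.102, -0.037], [0.001, -0.343, -0.939]]
contact_force: [-0.3, 0.8, -1.9]
gripper_width: 0.0083
gripper_force: 58.1
```

```bash
python3 - <<'E'
from plan import *
s=env.state();c=s["tcp_pos"];RT=np.array(s["tcp_rot"]);print(c,s["contact_force"],s["gripper_width"])
a=env.get_image("side");w=env.get_image("scene")
# predicted tray rim corners + box corners overlay
Rt=Ro.from_matrix(RT)*Ro.from_matrix(np.array([[0,1,0],[1,0,0],[0,0,-1.]])).inv()
V=np.array([[sx*.092,sy*.056,z] for z in (.046,.03) for sx,sy in ((-1,-1),(1,-1),(1,1),(-1,1))])
X=np.array(c)+Rt.apply(V-TL)
B=bx+RB.apply(np.array([[-.1,-.065,.07],[.1,-.065,.07],[.1,.065,.07],[-.1,.065,.07]]))
out=[]
for p in (a,w):
    f=cv2.resize(p["frame"],None,fx=4,fy=4,interpolation=cv2.INTER_CUBIC)
    for Y,col in ((X[:4],(0,0,255)),(B,(0,255,0))): cv2.polylines(f,[(proj(p,Y)*4+1.5).astype(int)],True,col,1)
    q=(proj(p,[[.56,-.04,.1]])[0]*4).astype(int);out.append(f[max(0,q[1]-290):q[1]+290,q[0]-200:q[0]+200])
h=min(o.shape[0] for o in out)
cv2.imwrite("pics/x2.png",np.hstack([o[:h] for o in out]))
E
```

```text
[ 0.4831 -0.055   0.208 ] [-0.2792  0.8362 -1.8987] 0.008333879381442401
```

View pics/x2.png

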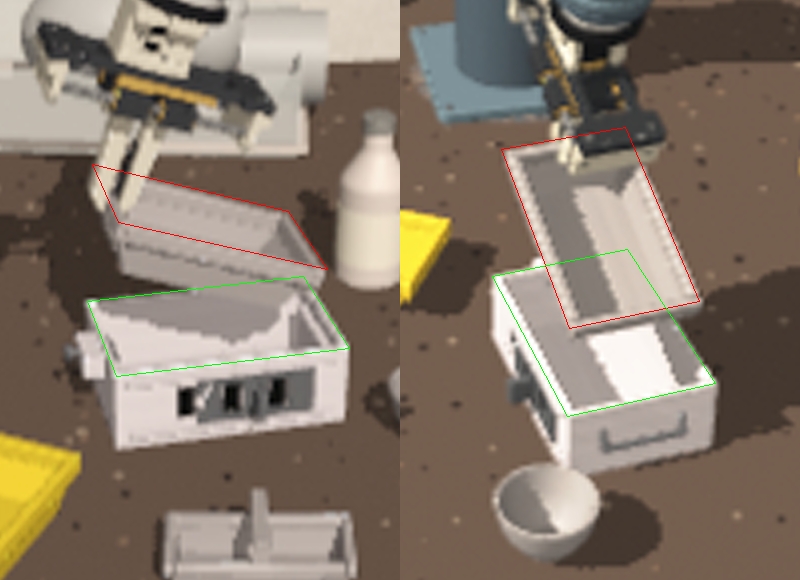

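The overlay shows the predicted tray (red) and box (green) outlines lying on the real ones within about 1 px in both views. The shutter slots are open. I lower the tilted tray.

>>> {"method": "move_arm", "body": {"increments": [{"claw":0.4,"translation":[0.2,0.1,-3],"rotation":[0,0,0]},{"claw":0.4,"translation":[0.2,0.1,-5.5],"rotation":[0,0,0]},{"claw":0.4,"translation":[0.2,0.1,-7],"rotation":[0,0,0]},{"claw":0.4,"translation":[0.2,0.1,-8],"rotation":[0,0,0]},{"claw":0.4,"translation":[0.2,0.1,-9],"rotation":[0,0,0]},{"claw":0.4,"translation":[0.2,0.1,-9.5],"rotation":[0,0,0]},{"claw":0.4,"translation":[0.2,0.1,-9.9],"rotation":[0,0,0]},{"claw":0.4,"translation":[0.2,0.1,-9.9],"rotation":[0,0,0]}]}}

```text
time_s: 12.58
tcp_pos: [0.4853, -0.0528, 0.1098]
tcp_rot: [[-0.112, 0.934, -0.34], [0.994, 0.105, -0.038], [-0.0, -0.342, -0.94]]
contact_force: [0.1, -0.0, -1.5]
gripper_width: 0.0079
gripper_force: 58.1
```

>>> {"method": "move_arm", "body": {"increments": [{"claw":0.4,"translation":[0.3,0.03,0],"rotation":[0,0,0]},{"claw":0.4,"translation":[0.6,0.07,0],"rotation":[0,0,0]},{"claw":0.4,"translation":[0.9,0.1,0],"rotation":[0,0,0]},{"claw":0.4,"translation":[1.1,0.12,0],"rotation":[0,0,0]},{"claw":0.4,"translation":[1.1,0.12,0],"rotation":[0,0,0]}]}}

```text
time_s: 13.0
tcp_pos: [0.4971, -0.052, 0.1102]
tcp_rot: [[-0.111, 0.934, -0.339], [0.994, 0.104, -0.038], [-0.0, -0.341, -0.94]]
contact_force: [1.1, -0.5, -1.2]
gripper_width: 0.0082
gripper_force: 58.1
```

>>> {"method": "move_arm", "body": {"increments": [{"claw":0.4,"translation":[-0.1,-0.02,-0.5],"rotation":[0.22,-2,0]},{"claw":0.4,"translation":[-0.27,-0.05,-1.1],"rotation":[0.45,-4,0]},{"claw":0.4,"translation":[-0.45,-0.08,-1.7],"rotation":[0.67,-6,0]},{"claw":0.4,"translation":[-0.65,-0.1,-2.3],"rotation":[0.89,-8,0]},{"claw":0.4,"translation":[-0.65,-0.1,-2.3],"rotation":[0.89,-8,0]}]}}

```text
time_s: 13.42
tcp_pos: [0.488, -0.0526, 0.0866]
tcp_rot: [[-0.111, 0.972, -0.207], [0.994, 0.108, -0.022], [0.001, -0.208, -0.978]]
contact_force: [0.8, -0.0, -1.0]
gripper_width: 0.0084
gripper_force: 58.0
```

```bash
python3 - <<'E'
from plan import *
s=env.state();print(s["tcp_pos"],s["contact_force"])
a=env.get_image("side");w=env.get_image("scene");out=[]
for p in (a,w):
    q=proj(p,[[.56,-.04,.07]])[0].astype(int);out.append(cv2.resize(p["frame"][q[1]-45:q[1]+45,q[0]-40:q[0]+40][:, :],None,fx=5,fy=5,interpolation=cv2.INTER_CUBIC))
cv2.imwrite("pics/x3.png",np.hstack(out))
E
```

```text
[ 0.488  -0.0526  0.0866] [ 0.8399 -0.0472 -0.9642]
```

View pics/x3.png

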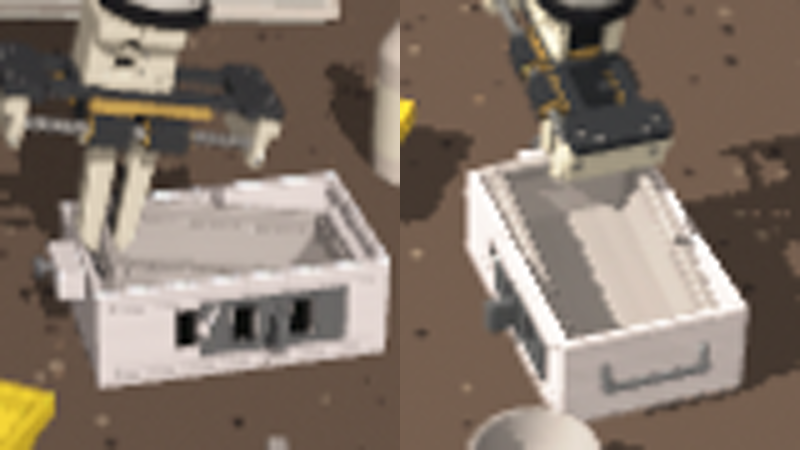

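The pictures show the tray's far end inside and below the lip, and the near end held just above the latch. The wall edges are clear. I nudge, release and retreat.

>>> {"method": "move_arm", "body": {"increments": [{"claw":0.4,"translation":[0.3,0.03,0],"rotation":[0,0,0]},{"claw":0.4,"translation":[0.3,0.03,0],"rotation":[0,0,0]},{"claw":2.8,"translation":[0.3,0.03,0],"rotation":[0,0,0]},{"claw":2.8,"translation":[0.3,0.03,0],"rotation":[0,0,0]},{"claw":2.8,"translation":[0.3,0.03,0],"rotation":[0,0,0]},{"claw":2.8,"translation":[0.3,0.03,0],"rotation":[0,0,0]},{"claw":2.8,"translation":[0.9,0.1,3],"rotation":[0,0,0]},{"claw":2.8,"translation":[1.5,0.16,6],"rotation":[0,0,0]},{"claw":2.8,"translation":[1.5,0.16,6],"rotation":[0,0,0]}]}}

```text
time_s: 14.27
tcp_pos: [0.5094, -0.0521, 0.1523]
tcp_rot: [[-0.112, 0.974, -0.196], [0.994, 0.109, -0.026], [-0.004, -0.197, -0.98]]
contact_force: [0.2, -0.2, 0.3]
gripper_width: 0.0281
gripper_force: 0.0
```

```bash
python3 - <<'E'
from plan import *
s=env.state();c=np.array(s["tcp_pos"]);R=Ro.from_matrix(np.array(s["tcp_rot"]));print(c)
yaw=np.radians(6.4-90);T=Ro.from_matrix(np.array([[-np.sin(yaw),np.cos(yaw),0],[np.cos(yaw),np.sin(yaw),0],[0,0,-1]]))
print("rot",(T*R.inv()).as_rotvec(degrees=True),"d",(bx+RB.apply([-.084,0,.13])-c)*100,s["qpos"])
E
```

```text
[ 0.5094 -0.0521  0.1523]
rot [ -7.6771 -10.0306 -89.661 ] d [-2.2355 -0.1046 -2.2345] [-15.2615  21.8915  90.7157  -4.4875  77.9347 -20.3014]
```

>>> {"method": "move_arm", "body": {"increments": [{"claw":5.5,"translation":[-1.8,-0.2,1],"rotation":[-7.7,-10,-89.7]},{"claw":5.5,"translation":[-1.8,-0.2,1],"rotation":[-7.7,-10,-89.7]},{"claw":5.5,"translation":[-1.8,-0.2,1],"rotation":[-7.7,-10,-89.7]},{"claw":5.5,"translation":[-1.8,-0.2,1],"rotation":[-7.7,-10,-89.7]},{"claw":5.5,"translation":[-1.8,-0.2,1],"rotation":[-7.7,-10,-89.7]},{"claw":5.5,"translation":[-1.8,-0.2,1],"rotation":[-7.7,-10,-89.7]},{"claw":5.5,"translation":[-1.8,-0.2,1],"rotation":[-7.7,-10,-89.7]},{"claw":5.5,"translation":[-1.8,-0.2,1],"rotation":[-7.7,-10,-89.7]},{"claw":5.5,"translation":[-1.8,-0.2,1],"rotation":[-7.7,-10,-89.7]},{"claw":5.5,"translation":[-1.8,-0.2,1],"rotation":[-7.7,-10,-89.7]},{"claw":5.5,"translation":[-1.8,-0.2,1],"rotation":[-7.7,-10,-89.7]},{"claw":5.5,"translation":[-1.8,-0.2,1],"rotation":[-7.7,-10,-89.7]}]}}

```text
time_s: 15.27
tcp_pos: [0.4874, -0.0535, 0.1573]
tcp_rot: [[0.983, 0.184, -0.006], [0.184, -0.983, 0.017], [-0.003, -0.017, -1.0]]
contact_force: [0.6, -0.4, -0.3]
gripper_width: 0.0552
gripper_force: 0.0
```

>>> {"method": "move_arm", "body": {"increments": [{"claw":5.5,"translation":[0,0,-0.5],"rotation":[0,0,-6]},{"claw":5.5,"translation":[0,0,-0.5],"rotation":[0,0,-6]}]}}

```text
time_s: 15.43
tcp_pos: [0.4867, -0.0531, 0.1518]
tcp_rot: [[0.997, 0.083, -0.006], [0.083, -0.996, 0.018], [-0.004, -0.018, -1.0]]
contact_force: [-0.7, -0.2, 0.7]
gripper_width: 0.055
gripper_force: 0.0
```

```bash
python3 - <<'E'
from plan import *
s=env.state();c=np.array(s["tcp_pos"]);R=Ro.from_matrix(np.array(s["tcp_rot"]));print(c)
yaw=np.radians(6.4-90);T=Ro.from_matrix(np.array([[-np.sin(yaw),np.cos(yaw),0],[np.cos(yaw),np.sin(yaw),0],[0,0,-1]]))
print("rot",(T*R.inv()).as_rotvec(degrees=True),"d",(bx+RB.apply([-.084,0,.13])-c)*100,s["qpos"])
p=env.get_image("wrist");cv2.imwrite("pics/x4.png",np.vstack([p["frame"]]))
E
```

```text
[ 0.4867 -0.0531  0.1518]
rot [-1.0227 -0.3381  1.6273] d [ 0.029  -0.0053 -2.1783] [-19.9401  13.1029 102.3841   0.9426  65.1705  64.8865]
```

View pics/x4.png

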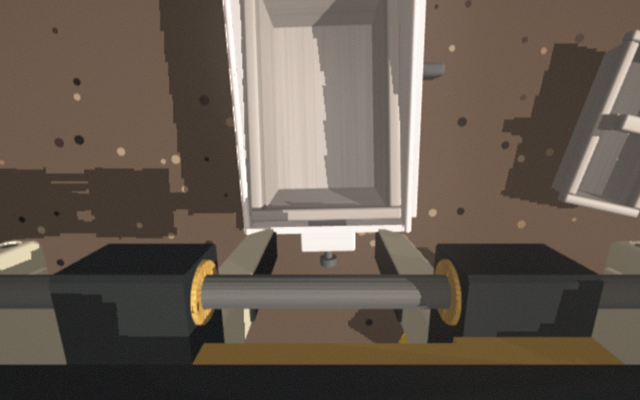

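The wrist view shows the tray lying squarely in the box with its near rim on the latch at (328,222), and the fingers straddling the nose. I press.

>>> {"method": "move_arm", "body": {"increments": [{"claw":5.5,"translation":[0,0,-3],"rotation":[-1,-0.3,1.6]},{"claw":5.5,"translation":[0,0,-5],"rotation":[-1,-0.3,1.6]},{"claw":5.5,"translation":[0,0,-5.5],"rotation":[-1,-0.3,1.6]},{"claw":5.5,"translation":[0,0,-6],"rotation":[-1,-0.3,1.6]},{"claw":5.5,"translation":[0,0,-6.5],"rotation":[-1,-0.3,1.6]}]}}

```text
time_s: 15.9
tcp_pos: [0.4855, -0.0531, 0.0874]
tcp_rot: [[0.993, 0.117, -0.005], [0.117, -0.993, 0.001], [-0.004, -0.002, -1.0]]
contact_force: [-9.6, 0.4, 10.9]
gripper_width: 0.0551
gripper_force: 5.3
```

>>> {"method": "move_arm", "body": {"increments": [{"claw":5.5,"translation":[0,0,-0.4],"rotation":[0,0,0]},{"claw":5.5,"translation":[0,0,-0.8],"rotation":[0,0,0]},{"claw":5.5,"translation":[0,0,-1.2],"rotation":[0,0,0]},{"claw":5.5,"translation":[0,0,-1.6],"rotation":[0,0,0]}]}}

```text
time_s: 16.23
tcp_pos: [0.4872, -0.0535, 0.0714]
tcp_rot: [[0.993, 0.115, -0.0], [0.115, -0.993, -0.0], [-0.0, 0.0, -1.0]]
contact_force: [-2.2, -0.4, 3.6]
gripper_width: 0.055
gripper_force: 1.7
```

>>> {"method": "move_arm", "body": {"increments": [{"claw":5.5,"translation":[0,0,-0.3],"rotation":[0,0,0]},{"claw":5.5,"translation":[0,0,-0.6],"rotation":[0,0,0]},{"claw":5.5,"translation":[0,0,-0.7],"rotation":[0,0,0]},{"claw":5.5,"translation":[0,0,-0.8],"rotation":[0,0,0]},{"claw":5.5,"translation":[0,0,-0.8],"rotation":[0,0,0]}]}}

```text
time_s: 16.65
tcp_pos: [0.4873, -0.0535, 0.0649]
tcp_rot: [[0.993, 0.115, 0.0], [0.115, -0.993, -0.0], [0.0, 0.0, -1.0]]
contact_force: [-6.4, 1.0, 21.4]
gripper_width: 0.0546
gripper_force: 11.3
```

>>> {"method": "move_arm", "body": {"increments": [{"claw":5.5,"translation":[0,0,2.5],"rotation":[0,0,0]},{"claw":5.5,"translation":[0,0,2.5],"rotation":[0,0,0]},{"claw":5.5,"translation":[0,0,0.5],"rotation":[0,0,0]},{"claw":5.5,"translation":[0,0,0.5],"rotation":[0,0,0]},{"claw":5.5,"translation":[0,0,0.5],"rotation":[0,0,0]}]}}

```text
time_s: 17.07
tcp_pos: [0.4861, -0.053, 0.0671]
tcp_rot: [[0.993, 0.114, -0.003], [0.114, -0.993, 0.001], [-0.003, -0.002, -1.0]]
contact_force: [0.8, -0.5, 0.0]
gripper_width: 0.0551
gripper_force: 0.0
```

>>> {"method": "move_arm", "body": {"increments": [{"claw":5,"translation":[0,0,4],"rotation":[0,0,0]},{"claw":5,"translation":[0,0,8],"rotation":[0,0,0]},{"claw":5,"translation":[0.5,-4,10],"rotation":[0,0,7]},{"claw":5,"translation":[8.2,-24.8,12],"rotation":[0,0,76.4]},{"claw":5,"translation":[8.2,-24.8,12],"rotation":[0,0,76.4]},{"claw":5,"translation":[8.2,-24.8,12],"rotation":[0,0,76.4]},{"claw":5,"translation":[8.2,-24.8,12],"rotation":[0,0,76.4]},{"claw":5,"translation":[8.2,-24.8,12],"rotation":[0,0,76.4]},{"claw":5,"translation":[8.2,-24.8,12],"rotation":[0,0,76.4]},{"claw":5,"translation":[8.2,-24.8,12],"rotation":[0,0,76.4]},{"claw":5,"translation":[8.2,-24.8,12],"rotation":[0,0,76.4]},{"claw":5,"translation":[8.2,-24.8,12],"rotation":[0,0,76.4]}]}}

```text
time_s: 18.07
tcp_pos: [0.5688, -0.302, 0.1877]
tcp_rot: [[0.207, 0.978, -0.001], [0.978, -0.207, -0.0], [-0.0, -0.001, -1.0]]
contact_force: [-0.4, -0.3, -0.0]
gripper_width: 0.0502
gripper_force: 0.0
```

>>> {"method": "move_arm", "body": {"increments": [{"claw":5,"translation":[0,0,0],"rotation":[0,0,5]},{"claw":5,"translation":[0,0,0],"rotation":[0,0,5]}]}}

```text
time_s: 18.23
tcp_pos: [0.5688, -0.3014, 0.1879]
tcp_rot: [[0.123, 0.992, -0.001], [0.992, -0.123, -0.001], [-0.001, -0.001, -1.0]]
contact_force: [-1.1, -0.0, -0.5]
gripper_width: 0.0498
gripper_force: 0.0
```

```bash
python3 - <<'E'
from plan import *
s=env.state();c=np.array(s["tcp_pos"]);R=Ro.from_matrix(np.array(s["tcp_rot"]));print(c)
yaw=np.radians(-7.16);T=Ro.from_matrix(np.array([[-np.sin(yaw),np.cos(yaw),0],[np.cos(yaw),np.sin(yaw),0],[0,0,-1]]))
print("rot",(T*R.inv()).as_rotvec(degrees=True),"d",(np.array([.5685,-.3011,.051])-c)*100)
E
```

```text
[ 0.5688 -0.3014  0.1879]
rot [ 0.0328 -0.0489 -0.0826] d [ -0.0312   0.0287 -13.6922]
```

>>> {"method": "move_arm", "body": {"increments": [{"claw":5,"translation":[0,0,-4],"rotation":[0,0,0]},{"claw":5,"translation":[0,0,-8],"rotation":[0,0,0]},{"claw":5,"translation":[0,0,-11],"rotation":[0,0,0]},{"claw":5,"translation":[0,0,-13.6],"rotation":[0,0,0]},{"claw":5,"translation":[0,0,-13.6],"rotation":[0,0,0]},{"claw":0.6,"translation":[0,0,-13.6],"rotation":[0,0,0]},{"claw":0.6,"translation":[0,0,-13.6],"rotation":[0,0,0]},{"claw":0.6,"translation":[0,0,-13.6],"rotation":[0,0,0]},{"claw":0.6,"translation":[0,0,-13.6],"rotation":[0,0,0]},{"claw":0.6,"translation":[0,0,-13.6],"rotation":[0,0,0]},{"claw":0.6,"translation":[0,0,-13.6],"rotation":[0,0,0]},{"claw":0.6,"translation":[0,0,-13.6],"rotation":[0,0,0]}], "newtons": 40}}

```text
time_s: 19.23
tcp_pos: [0.569, -0.3015, 0.053]
tcp_rot: [[0.126, 0.992, 0.0], [0.992, -0.126, -0.002], [-0.002, 0.0, -1.0]]
contact_force: [-0.9, -0.3, 3.7]
gripper_width: 0.0117
gripper_force: 40.0
```

>>> {"method": "move_arm", "body": {"increments": [{"claw":0.6,"translation":[0,0,0],"rotation":[0,0,0]},{"claw":0.6,"translation":[0,0,0],"rotation":[0,0,0]}]}}

```text
time_s: 19.4
tcp_pos: [0.569, -0.3015, 0.053]
tcp_rot: [[0.126, 0.992, 0.0], [0.992, -0.126, -0.002], [-0.002, 0.0, -1.0]]
contact_force: [-1.5, 0.6, 6.5]
gripper_width: 0.0112
gripper_force: 40.0
```

>>> {"method": "move_arm", "body": {"increments": [{"claw":0.6,"translation":[0,0,3],"rotation":[0,0,0]},{"claw":0.6,"translation":[0,0,7],"rotation":[0,0,0]},{"claw":0.6,"translation":[0,0,11],"rotation":[0,0,0]},{"claw":0.6,"translation":[0,3,13],"rotation":[0,0,4]},{"claw":0.6,"translation":[0.15,7,13],"rotation":[0,0,9]},{"claw":0.6,"translation":[0.15,11,13],"rotation":[0,0,13.6]},{"claw":0.6,"translation":[0.15,15,13],"rotation":[0,0,13.6]},{"claw":0.6,"translation":[0.15,19,13],"rotation":[0,0,13.6]},{"claw":0.6,"translation":[0.15,22.5,13],"rotation":[0,0,13.6]},{"claw":0.6,"translation":[0.15,25,13],"rotation":[0,0,13.6]},{"claw":0.6,"translation":[0.15,25.8,13],"rotation":[0,0,13.6]},{"claw":0.6,"translation":[0.15,25.8,13],"rotation":[0,0,13.6]}]}}

```text
time_s: 20.4
tcp_pos: [0.5699, -0.041, 0.1819]
tcp_rot: [[-0.114, 0.993, -0.001], [0.993, 0.114, -0.001], [-0.0, -0.001, -1.0]]
contact_force: [0.2, 0.1, -1.2]
gripper_width: 0.0115
gripper_force: 40.0
```

>>> {"method": "move_arm", "body": {"increments": [{"claw":0.6,"translation":[0,0,-3.5],"rotation":[0,0,0]},{"claw":0.6,"translation":[0,0,-7],"rotation":[0,0,0]},{"claw":0.6,"translation":[0,0,-9],"rotation":[0,0,0]},{"claw":0.6,"translation":[0,0,-10],"rotation":[0,0,0]},{"claw":0.6,"translation":[0,0,-11],"rotation":[0,0,0]},{"claw":0.6,"translation":[0,0,-11.5],"rotation":[0,0,0]},{"claw":0.6,"translation":[0,0,-11.9],"rotation":[0,0,0]},{"claw":0.6,"translation":[0,0,-11.9],"rotation":[0,0,0]}]}}

```text
time_s: 21.07
tcp_pos: [0.5707, -0.0438, 0.0631]
tcp_rot: [[-0.11, 0.994, 0.0], [0.994, 0.11, -0.001], [-0.001, 0.0, -1.0]]
contact_force: [0.7, 0.6, -1.4]
gripper_width: 0.0113
gripper_force: 40.0
```

>>> {"method": "move_arm", "body": {"increments": [{"claw":0.6,"translation":[0,0,-0.15],"rotation":[0,0,0]},{"claw":0.6,"translation":[0,0,-0.2],"rotation":[0,0,0]},{"claw":0.6,"translation":[0,0,-0.2],"rotation":[0,0,0]}]}}

```text
time_s: 21.32
tcp_pos: [0.5707, -0.0433, 0.0617]
tcp_rot: [[-0.111, 0.994, 0.001], [0.994, 0.111, -0.001], [-0.001, 0.001, -1.0]]
contact_force: [0.4, -0.5, -1.2]
gripper_width: 0.0117
gripper_force: 40.0
```

>>> {"method": "move_arm", "body": {"increments": [{"claw":4,"translation":[0,0,0],"rotation":[0,0,0]},{"claw":4,"translation":[0,0,0],"rotation":[0,0,0]},{"claw":4,"translation":[0,0,0],"rotation":[0,0,0]},{"claw":4,"translation":[0,0,0],"rotation":[0,0,0]},{"claw":4,"translation":[0,0,0],"rotation":[0,0,0]},{"claw":4,"translation":[0,0,4],"rotation":[0,0,0]},{"claw":4,"translation":[0,0,8],"rotation":[0,0,0]},{"claw":4,"translation":[0,0,12],"rotation":[0,0,0]},{"claw":4,"translation":[0,-4,16],"rotation":[0,0,0]},{"claw":4,"translation":[0,-6,20],"rotation":[0,0,0]},{"claw":4,"translation":[0,-6,21],"rotation":[0,0,0]},{"claw":4,"translation":[0,-6,21],"rotation":[0,0,0]}]}}

```text
time_s: 22.32
tcp_pos: [0.5728, -0.1064, 0.2776]
tcp_rot: [[-0.109, 0.994, 0.01], [0.994, 0.109, -0.006], [-0.007, 0.009, -1.0]]
contact_force: [1.3, -0.4, 0.4]
gripper_width: 0.04
gripper_force: 0.0
```

```bash
python3 - <<'E'
from h import *
s=env.state();print(s["time_s"],s["tcp_pos"])
p=env.get_image("wrist")
for q in ("dish","tray","box","vent_knob","gallipot"):
    print(q,[(np.round(r["box"],1).tolist(),round(r["p"],2),[atz(p,((r["box"][0]+r["box"][2])/2,(r["box"][1]+r["box"][3])/2),z)[:2].tolist() for z in (.05,)]) for r in env.search_frame(p,q)[:2]])
# brightness-edge profile: rectified top view in the box frame at z=.051 and z=.064
from plan import bx,RB
def top(z,xs,ys):
    X=np.array([bx+RB.apply([x,y,z]) for y in ys for x in xs]);m=proj(p,X).astype(np.float32).reshape(len(ys),len(xs),2)
    return cv2.remap(cv2.cvtColor(p["frame"],cv2.COLOR_BGR2GRAY),m[...,0],m[...,1],cv2.INTER_LINEAR)
xs=np.arange(-.104,.106,.003)
for y in (-.05,.05): print("long profile y",y,list(zip((xs*1000).round().astype(int).tolist(),top(.051,xs,[y])[0].tolist())))
ys=np.arange(-.07,.072,.003)
for x in (-.06,.06): print("cross x",x,list(zip((ys*1000).round().astype(int).tolist(),top(.051,[x],ys)[:,0].tolist())))
xs=np.arange(-.08,.08,.004);print("handle",list(zip((xs*1000).round().astype(int).tolist(),top(.064,xs,[.01])[0].tolist())))
E
```

```text
22.3167 [ 0.5728 -0.1064  0.2776]
dish [([269.0, 92.5, 388.7, 154.4], 0.65, [[0.5719828630006437, -0.042346145726218504]])]
tray [([83.6, 178.1, 215.2, 275.9], 0.9, [[0.36176040111359786, -0.19271512972811547]]), ([247.2, 67.0, 411.0, 172.3], 0.57, [[0.5717914748918569, -0.03804889398930671]])]
box [([210.3, 56.7, 423.6, 198.0], 0.63, [[0.5586436765647134, -0.0482693632806632]])]
vent_knob [([211.5, 108.5, 248.7, 138.9], 0.66, [[0.4578146144125208, -0.05518726039615512]]), ([338.1, 185.7, 345.5, 197.8], 0.62, [[0.596952273916219, -0.1216851063726196]])]
gallipot [([426.0, 178.0, 493.9, 241.2], 0.79, [[0.7469428360152185, -0.12852034353405037]]), ([210.6, 60.0, 422.1, 197.2], 0.19, [[0.5580921753319171, -0.04976370109240348]])]
long profile y -0.05 [(-104, 252), (-101, 203), (-98, 120), (-95, 120), (-92, 120), (-89, 122), (-86, 126), (-83, 111), (-80, 122), (-77, 124), (-74, 125), (-71, 125), (-68, 126), (-65, 125), (-62, 126), (-59, 126), (-56, 124), (-53, 125), (-50, 127), (-47, 126), (-44, 128), (-41, 127), (-38, 127), (-35, 129), (-32, 128), (-29, 128), (-26, 129), (-23, 130), (-2
[... 2166 characters left out ...]
, 118), (11, 116), (14, 116), (17, 115), (20, 114), (23, 116), (26, 120), (29, 167), (32, 176), (35, 136), (38, 134), (41, 102), (44, 129), (47, 188), (50, 211), (53, 205), (56, 157), (59, 177), (62, 236), (65, 253), (68, 180), (71, 79)]
handle [(-80, 160), (-76, 139), (-72, 146), (-68, 145), (-64, 194), (-60, 204), (-56, 112), (-52, 135), (-48, 206), (-44, 208), (-40, 209), (-36, 186), (-32, 206), (-28, 206), (-24, 210), (-20, 210), (-16, 204), (-12, 193), (-8, 204), (-4, 190), (0, 206), (4, 202), (8, 190), (12, 199), (16, 208), (20, 208), (24, 210), (28, 211), (32, 196), (36, 204), (40, 208), (44, 208), (48, 211), (52, 122), (56, 108), (60, 190), (64, 205), (68, 140), (72, 142), (76, 124)]
```

```bash
python3 -c "
from station import env
print(env.close_job())"
```

```text
the job is handed in; nothing more can be done
None
```

The job is handed in, though the hand-in call gave no verdict: by my last measurements the tray is latched flat in the box, the dish sits centred in it, the shutter is open (about 19 mm of its 20 mm travel), and the arm never went near the lid, bottle or steel bowl.

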